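# Nest the crucible set on the desiccator plate and close it

## Robot

A 6-joint arm with a two-finger parallel gripper is mounted at the origin on the work surface. World frame = base frame: x ahead of the robot, y to its left, z up, the work surface at z = 0. Lengths are in m, angles in rad, forces in N, time in s.
With the tool pointing down it reaches from about 0.35 to 0.775 m from the base axis. Payload 5.5 kg.
Tool frame: the origin (TCP) lies midway between the tips of the shut fingers; the grasp point (between the pads) lies 19 mm behind it; z points along the fingers, y is the line along which they close (so a half turn about z gives the same grasp; the last joint's range is limited). The gripper opens to 85 mm and grips with 20 to 120 N. Pads are 22 mm wide; open, the fingers measure 114 mm over their backs; the gripper's body (76 mm by 85 mm) begins 54 mm behind the grasp point. The pads swing forward as they close: fully open they stand 13 mm farther back than shut.
Start: joints at [-1.384, 0.313, 0.046, 1.304, 0, 1.431], TCP at [0.185, -0.545, 0.231] pointing down, gripper open.
Joint ranges: [-2.76, 2.76], [-0.86, 1.69], [-1.03, 1.26], [-2.2, 2.34], [-1.47, 1.5], [-3.14, 3.14]. Speed limits (rad/s): [2.57, 2.57, 3.14, 3.14, 3.14, 3.14].

## Interface

Orientations are given as a unit quaternion [w, x, y, z].
In Python, from workcell import env gives the robot as it stands. The module is installed in compiled form; this text tells all that it offers.
- The arm moves only by the tool servo_tool, never from a script. Its argument "increments" is a list of rows, each an object of numbers: "grip": the closure, from 0 (fully open) to 1 (shut); "x", "y", "z": the shift along the tool's x, y, z in mm; "roll": the turn about the tool's z in degrees. In form: [{"grip": .., "x": .., "y": .., "z": .., "roll": ..}, ...]. A call has 1 to 5 rows; each row shifts and turns the commanded pose from where the row before left it, along the tool's axes as they then stand; what a row does not reach is not made up. A row lasts 1/12 s, in which the tool goes at most 41.7 mm and 7.16 degrees, less where a joint would pass 70% of its speed; a pose out of reach is approached as far as the arm can. A call is refused whole if a number of a shift passes 41.7 or a number of a turn 7.16, either way. A call with a gripper value outside its range is refused whole. The fingers move at their own pace and stop on an object; "grip_force" is the grip in N (left out, the last holds). Time passes only in rows, so rows that do not move let the fingers close. It gives the time, the measured TCP pose, the force, the opening and the grip force at its end, in the units of the state.
- env.get_state(): the state, without advancing time (a new reading comes with each control period).
- env.read_camera(name): name is "scene" or "side" or "wrist"; returns the picture (384x512x3 uint8, red, green, blue); there is no depth.
- env.get_calibration(name): a dict with "vertical_fov" (degrees; the focal length in pixels is half the picture's height over the tangent of half this angle, whatever the lens; pixels are square), "cx", "cy" (the principal point, pixels), "k1" (the pictures are not rectified: a ray, as slopes to the right and down, at radius r is drawn at 1 + k1 r^2 times it, then the intrinsics apply), "rvec" (rotation vector, rad) and "tvec" (3), from world to camera coordinates, as OpenCV has them; the wrist camera has in their place "tool_from_camera" (4x4, takes a point from camera to tool coordinates, whose origin is the TCP and whose axes are the flange's). Camera axes: x right, y down, z forward; pixel columns grow to the right and rows downward; lengths in m; the calibration is good to about 2 mm. A picture is of the moment at which its call begins: read the wrist's pose just before it. get_calibration takes no time and is no camera call.
- env.hand_in(): hands the job in; it is judged then, once.
The state is a dict: "clock": time; "joint_pos": joint angles; "qvel": joint speeds; "tau": joint torques, N m; "tcp_pos": TCP position; "orientation": TCP orientation; "wrist_force": force on the tool from outside, world axes, zero at the start; "ft_torque": the same for the moment, N m; "finger_gap": finger opening in m; "grip_force": force on a finger pad.
Only numpy, scipy, OpenCV 4.12 (cv2) and the standard library are available. Lean on these libraries where they do the work, as an engineer would, in place of code of your own. Each camera call takes 0.05 s, during which the arm holds its last target. There are 200 camera calls.

## Task

Put the crucible set away: stand the widest of the three plain porcelain crucibles in the middle of the round perforated plate, then the medium one inside it, then the narrow one inside that, and last put the small knobbed porcelain lid on the narrow one. Carry them upright one at a time in that order, set each down gently rather than dropping it, and leave the nest standing straight; do not shift the mortar, the spouted dish or the brass weight.

Things in the scene. Friction and masses are not known exactly. Their poses are not given: they have to be found in the camera images.
- crucible_wide_c (a point): white porcelain crucible, plain straight round open cup: 66 mm outside diameter, 38 mm high, wall 2.5 mm, floor 4 mm thick, about 110 g, upright on the bench; the widest and lowest; it is taken across its whole width. The point is at its centre, 19 mm above its underside; z up, yaw meaningless
- crucible_medium_c (a point): white porcelain crucible, plain straight round open cup: 49 mm outside diameter, 62 mm high, wall 2.5 mm, floor 4 mm thick, about 90 g, upright on the bench; the middle one; in the wide one it has 6 mm of play all round and stands out 28 mm above its rim, so hold it within those top 28 mm. The point is at its centre, 31 mm above its underside; z up, yaw meaningless
- crucible_narrow_c (a point): white porcelain crucible, plain straight round open cup: 32 mm outside diameter, 80 mm high, wall 2.5 mm, floor 4 mm thick, about 60 g, upright on the bench; the narrowest and tallest; in the medium one it has 6 mm of play all round and stands out 22 mm above its rim, so hold it within those top 22 mm. The point is at its centre, 40 mm above its underside; z up, yaw meaningless
- lid_c (a point): white porcelain lid, about 30 g, right way up on the bench: from below, a boss 16 mm across, 4 mm high, a disc 40 mm across, 4 mm thick, a round knob 14 mm across, 20 mm high. The point is half-way up the knob, 18 mm above the boss's underside; z up. Hold the knob, fingertips above the disc. In place the boss is in the narrow crucible's mouth (5.5 mm play all round), the disc on its rim
- plate_top (a point): round off-white ceramic plate with a ring of eight small dark holes, 120 mm across, 8 mm thick, fixed to the bench. The point is the centre of its upper face, 8 mm above the bench; z up. The completed nest stands on it, with the crucibles' rims 38, 66 and 88 mm above this face
- tile: bystander: square off-white ceramic tile without holes, 100 mm by 100 mm, 8 mm thick, fixed to the bench; origin under its centre, x and y along its sides
- mortar: bystander: thick white porcelain mortar, 80 mm across and 45 mm high, with a short spout at its +x and its pestle, in one piece with it, leaning out over its -x side to 68 mm height; origin under its centre. Leave it alone
- dish: bystander: low white porcelain evaporating dish, flaring from 40 mm to 80 mm across, 26 mm high, with a small spout at its +x; origin under its centre. Leave it alone
- weight: bystander: brass calibration weight, cylinder 36 mm across with a waisted knob, 60 mm high in all; origin under its centre. Leave it alone
Things that resemble listed ones, but are neither listed nor needed, are in the scene too. Leave any blue or pink look-alike of the part that bears crucible_medium_c alone.

How it is judged:
By the outcome, as a careful person would: the job done as asked, in the order asked, and still so for the second after the job is handed in, with the robot touching nothing.
It also fails if it takes over 99 s, if anything falls off the work surface, if the arm or the gripper's body presses on something with over 40 N, if the wrist force passes 120 N, or if a joint passes its speed limit or range.

## Working session

There is one attempt and no reset: what is moved stays moved. The work goes in short steps, Python scripts to look and compute and a tool call to move; the robot and the scene stay as the last step left them, time stands still between calls to the robot, and variables do not carry over. Pictures are saved under pics/ and viewed, at most 14 in all, crops included, and the job is handed in when it is done.

Besides the shell and the picture viewer there is one more tool, called after "Call:" by a JSON object that holds its "op" and its "data". servo_tool: Moves the arm, as the interface text tells. Its arguments: {"type":"object","properties":{"increments":{"type":"array"},"grip_force":{"type":"number"}},"required":["increments"]}

```bash
mkdir -p pics
cat > h.py <<'E'
import numpy as np, cv2
from workcell import env
from scipy.spatial.transform import Rotation as R
def shot(n,f):
    s=env.get_state(); im=env.read_camera(n); cv2.imwrite('pics/'+f,im[:,:,::-1]); return s,im
def cam(n,s=None):
    c=env.get_calibration(n); f=192/np.tan(np.radians(c['vertical_fov'])/2)
    if n=='wrist':
        T=np.array(c['tool_from_camera']); q=s['orientation']; Rt=R.from_quat([q[1],q[2],q[3],q[0]]).as_matrix()
        Rc=Rt@T[:3,:3]; o=Rt@T[:3,3]+s['tcp_pos']
    else:
        Rm=cv2.Rodrigues(np.array(c['rvec'],float))[0]; Rc=Rm.T; o=-Rm.T@np.array(c['tvec'],float).ravel()
    return c,f,Rc,o
def ray(n,px,s=None):
    c,f,Rc,o=cam(n,s); d=np.array([(px[0]-c['cx'])/f,(px[1]-c['cy'])/f]); u=d.copy()
    for _ in range(20): u=d/(1+c['k1']*(u@u))
    return o,Rc@np.array([u[0],u[1],1])
def at_z(n,px,z,s=None):
    o,d=ray(n,px,s); return (o+d*(z-o[2])/d[2])[:3]
def proj(n,P,s=None):
    c,f,Rc,o=cam(n,s); p=Rc.T@(np.array(P)-o); u=p[:2]/p[2]; u=u*(1+c['k1']*(u@u)); return u*f+[c['cx'],c['cy']]
def circ(n,P,rad,s=None):
    return np.array([proj(n,np.array(P)+[rad*np.cos(a),rad*np.sin(a),0],s) for a in np.linspace(0,2*np.pi,40)])
E
python3 - <<'E'
from h import *
for n in['scene','side','wrist']:
    s,im=shot(n,n+'0.png'); c,f,Rc,o=cam(n,s); print(n,f,o.round(3),Rc[:,2].round(2),c['k1'])
print(s)
a=[cv2.imread(f'pics/{n}0.png') for n in('scene','side')]
cv2.imwrite('pics/both.png',cv2.resize(np.vstack(a),None,fx=.78,fy=.78))
E
```

```text
scene 397.5763253034754 [1.128 0.039 0.917] [-0.58 -0.04 -0.81] -0.02315365738094928
side 442.42285350684733 [ 0.205 -1.167  0.817] [ 0.22  0.82 -0.52] -0.1354554671186773
wrist 339.7177569078971 [ 0.252 -0.52   0.372] [-0.28 -0.09 -0.96] 0.024304587631282387
{'clock': 0.1, 'joint_pos': array([-1.38357406e+00,  3.13971817e-01,  4.50833693e-02,  1.30357712e+00,
       -1.39342417e-05,  1.43121876e+00]), 'qvel': array([ 0.00171573, -0.00184747,  0.00280438, -0.00018316,  0.00010349,
       -0.00090096]), 'tau': array([ 2.28480661e-03, -4.81725097e+01,  2.99244672e+01,  1.27526021e-02,
       -1.29888053e-04,  3.47330356e-06]), 'tcp_pos': array([ 0.18449744, -0.54412136,  0.23046779]), 'orientation': array([-8.34215903e-04,  9.86679565e-01,  1.62673719e-01, -2.68458379e-05]), 'wrist_force': array([ 0.09304296, -0.0779655 , -0.14518515]), 'ft_torque': array([ 0.01630729, -0.01488542, -0.01776851]), 'grip_force': 0.0, 'finger_gap': 0.08562738819212685}
```

View pics/scene0.png

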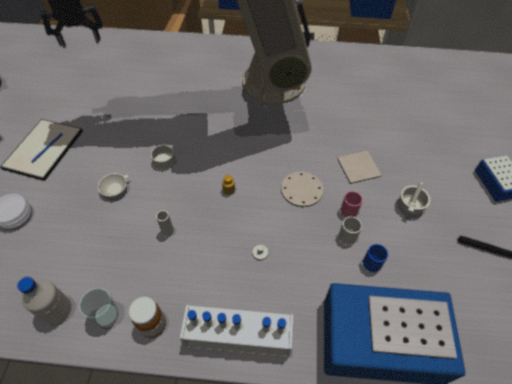

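View pics/side0.png

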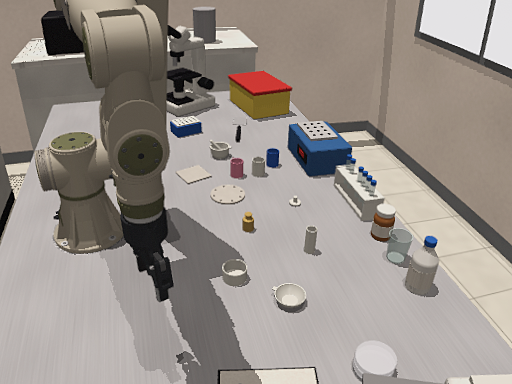

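The scene image shows these candidates:
- **Wide crucible:** the low cup at (163,157).
- **Narrow crucible:** the tall cup at (165,222).
- **Medium crucible:** (351,230) is white. Its look-alikes at (351,205) are pink and at (375,257) blue, so both are excluded.
- **Lid:** (260,252).
- **Plate:** (302,189), with holes. The tile at (360,166) has none.
- **Dish:** (113,186), spouted, so not the wide crucible.

I'll confirm these in one enlarged crop.

Run:
```python
from h import *
im=cv2.imread('pics/scene0.png')
g=lambda x,y:cv2.resize(im[y-28:y+28,x-36:x+36],(400,300),interpolation=cv2.INTER_CUBIC)
cv2.imwrite('pics/crop1.png',np.vstack([np.hstack([g(163,157),g(165,222)]),np.hstack([g(351,230),g(260,252)])]))
for k,p,z in[('wide',(163,153),.038),('narrow',(163,213),.08),('med',(351,223),.062),('lid',(260,252),.006),('plate',(302,189),.008)]:
    print(k,at_z('scene',p,z).round(3))
for k,p,z in[('wide',(234,266),.038),('narrow',(311,229),.08),('med',(259,160),.062),('lid',(295,202),.006),('plate',(227,194),.008)]:
    print(k,at_z('side',p,z).round(3))
```

```text
wide [ 0.395 -0.296  0.038]
narrow [ 0.623 -0.236  0.08 ]
med [0.596 0.233 0.062]
lid [0.669 0.011 0.006]
plate [0.463 0.112 0.008]
wide [ 0.391 -0.297  0.038]
narrow [ 0.625 -0.24   0.08 ]
med [0.599 0.229 0.062]
lid [0.668 0.011 0.006]
plate [0.453 0.107 0.008]
```

View pics/crop1.png

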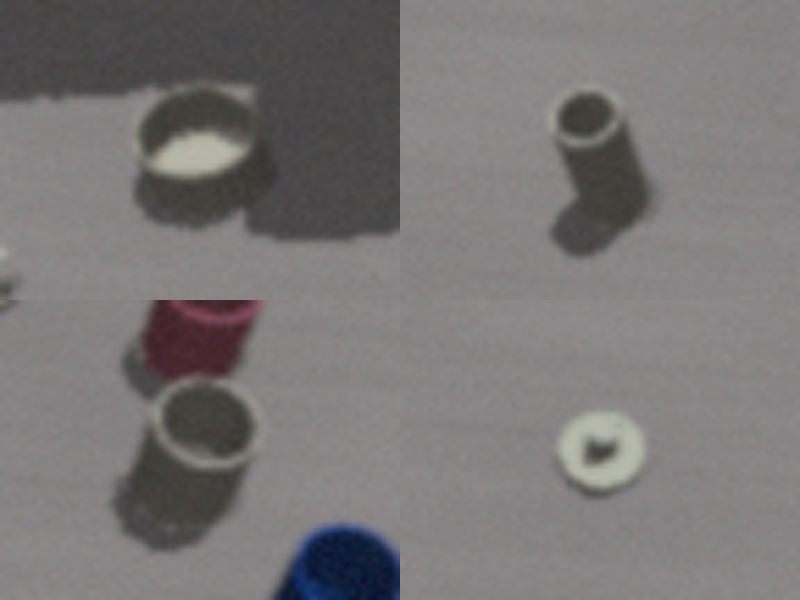

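The crop confirms all four parts: a plain wide cup, a narrow tall cup, the white medium cup and the knobbed lid. I'll check the neighbours and plan the first approach.

```bash
cat >> h.py <<'E'
def plan(x,y,z,q=True):
    s=env.get_state(); o=s['orientation']; Rt=R.from_quat([o[1],o[2],o[3],o[0]]).as_matrix()
    d=Rt.T@(np.array([x,y,z])-s['tcp_pos'])*1000
    print('t',round(s['clock'],2),'tcp',s['tcp_pos'].round(4),'yaw',round(np.degrees(np.arctan2(Rt[1,0],Rt[0,0])),1),'zaxis',Rt[:,2].round(3),'d tool mm',d.round(1),'F',s['wrist_force'].round(1),'gap',round(s['finger_gap'],4))
E
python3 - <<'E'
from h import *
for k,p,z in[('dish',(113,184),.02),('weight',(229,184),.03),('pink',(351,198),.062),('blue',(376,250),.062),('mortar',(414,198),.045)]:
    print(k,at_z('scene',p,z).round(3))
plan(.393,-.297,.15)
E
```

```text
dish [ 0.505 -0.416  0.02 ]
weight [ 0.481 -0.092  0.03 ]
pink [0.519 0.237 0.062]
blue [0.666 0.29  0.062]
mortar [0.491 0.41  0.045]
t 0.15 tcp [ 0.1845 -0.5442  0.2306] yaw 18.7 zaxis [-0.     0.001 -1.   ] d tool mm [ 276.8 -167.1   80.9] F [-1.   0.1  0.6] gap 0.0853
```

Call:
{"op": "servo_tool", "data": {"increments": [{"x": 31,"y": -18.5,"z": 9,"grip": 0},{"x": 31,"y": -18.5,"z": 9,"grip": 0},{"x": 31,"y": -18.5,"z": 9,"grip": 0},{"x": 31,"y": -18.5,"z": 9,"grip": 0},{"x": 31,"y": -18.5,"z": 9,"grip": 0}]}}

```text
invalid input at $.increments[0]: expected keys grip, x, y, z, roll
```

Call:
{"op": "servo_tool", "data": {"increments": [{"x": 31,"y": -18.5,"z": 9,"grip": 0},{"x": 31,"y": -18.5,"z": 9,"grip": 0},{"x": 31,"y": -18.5,"z": 9,"grip": 0},{"x": 29,"y": -18.5,"z": 8,"grip": 0},{"grip": 0}]}}

```text
invalid input at $.increments[0]: expected keys grip, x, y, z, roll
```

Call:
{"op": "servo_tool", "data": {"increments": [{"grip": 0},{"grip": 0}]}}

```text
invalid input at $.increments[0]: expected keys grip, x, y, z, roll
```

Run:
```python
from h import *
plan(.393,-.297,.15)
s,im=shot('wrist','w1.png'); print(s['tcp_pos'])
im=im[:,:,::-1].copy()
cv2.polylines(im,[np.int32(circ('wrist',(.393,-.297,.038),.033,s))],1,(0,0,255),1); cv2.imwrite('pics/w1o.png',im)
```

```text
t 0.15 tcp [ 0.1845 -0.5442  0.2306] yaw 18.7 zaxis [-0.     0.001 -1.   ] d tool mm [ 276.8 -167.1   80.9] F [-1.   0.1  0.6] gap 0.0853
[ 0.18450629 -0.5441937   0.23060094]
```

View pics/w1o.png

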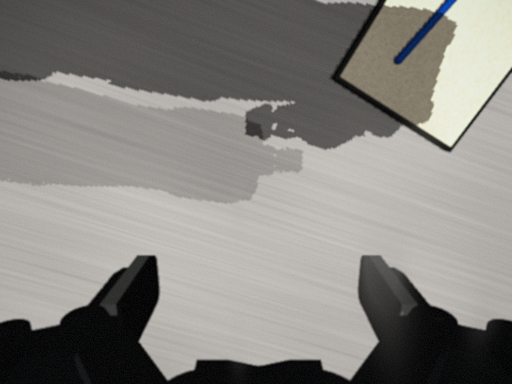

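Every row needs all five keys, so nothing moved. The picture is the start view: open fingers at the bottom, and no target in sight. I'll resend the move.

Call:
{"op": "servo_tool", "data": {"increments": [{"x": 31,"y": -18.5,"z": 9,"roll": 0,"grip": 0},{"x": 31,"y": -18.5,"z": 9,"roll": 0,"grip": 0},{"x": 31,"y": -18.5,"z": 9,"roll": 0,"grip": 0},{"x": 31,"y": -18.5,"z": 9,"roll": 0,"grip": 0},{"x": 31,"y": -18.5,"z": 9,"roll": 0,"grip": 0}]}}

```text
clock: 0.62
tcp_pos: [0.3023, -0.4058, 0.1857]
orientation: [-0.0, 0.987, 0.162, 0.0]
wrist_force: [0.2, -0.5, 1.1]
finger_gap: 0.0855
grip_force: 0.0
```

Call:
{"op": "servo_tool", "data": {"increments": [{"x": 31,"y": -18.5,"z": 9,"roll": 0,"grip": 0},{"x": 31,"y": -18.5,"z": 9,"roll": 0,"grip": 0},{"x": 31,"y": -18.5,"z": 9,"roll": 0,"grip": 0},{"x": 29,"y": -18.5,"z": 8,"roll": 0,"grip": 0},{"x": 0,"y": 0,"z": 0,"roll": 0,"grip": 0}]}}

```text
clock: 1.03
tcp_pos: [0.3951, -0.2926, 0.1496]
orientation: [-0.002, 0.986, 0.166, -0.0]
wrist_force: [-0.9, -0.1, -0.5]
finger_gap: 0.0855
grip_force: 0.0
```

Call:
{"op": "servo_tool", "data": {"increments": [{"x": 0,"y": 0,"z": 0,"roll": 0,"grip": 0},{"x": 0,"y": 0,"z": 0,"roll": 0,"grip": 0}]}}

```text
clock: 1.2
tcp_pos: [0.3935, -0.2981, 0.1514]
orientation: [0.0, 0.987, 0.163, -0.0]
wrist_force: [-0.6, -0.8, -0.3]
finger_gap: 0.0856
grip_force: 0.0
```

Run:
```python
from h import *
plan(.393,-.297,.15)
s,im=shot('wrist','w1.png')
im=im[:,:,::-1].copy()
cv2.polylines(im,[np.int32(circ('wrist',(.393,-.297,.038),.033,s))],1,(0,0,255),1); cv2.imwrite('pics/w1o2.png',im)
```

```text
t 1.2 tcp [ 0.3935 -0.2981  0.1514] yaw 18.8 zaxis [-0. -0. -1.] d tool mm [-0.1 -1.2  1.4] F [-0.6 -0.8 -0.3] gap 0.0856
```

View pics/w1o2.png

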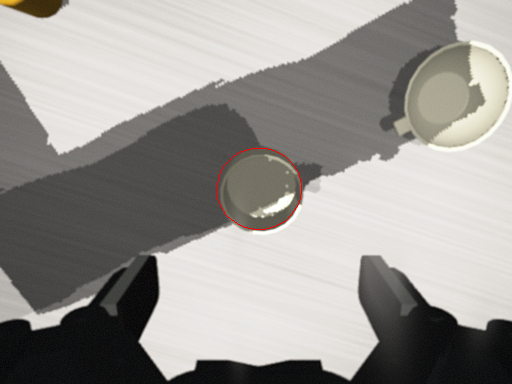

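The predicted rim circle matches the wide cup at (260,190) to about 2 px. I'll descend and grip.

Call:
{"op": "servo_tool", "data": {"increments": [{"x": 0,"y": -1,"z": 36,"roll": 0,"grip": 0},{"x": 0,"y": 0,"z": 36,"roll": 0,"grip": 0},{"x": 0,"y": 0,"z": 36,"roll": 0,"grip": 0},{"x": 0,"y": 0,"z": 25,"roll": 0,"grip": 0},{"x": 0,"y": 0,"z": 10,"roll": 0,"grip": 0}]}}

```text
clock: 1.67
tcp_pos: [0.3905, -0.2966, 0.0052]
orientation: [-0.002, 0.987, 0.161, -0.001]
wrist_force: [0.0, 1.4, -0.3]
finger_gap: 0.0851
grip_force: 0.0
```

Call:
{"op": "servo_tool", "data": {"increments": [{"x": 0,"y": 0,"z": 0,"roll": 0,"grip": 0.3},{"x": 0,"y": 0,"z": 0,"roll": 0,"grip": 0.3},{"x": 0,"y": 0,"z": 0,"roll": 0,"grip": 0.5},{"x": 0,"y": 0,"z": 0,"roll": 0,"grip": 0.5},{"x": 0,"y": 0,"z": 0,"roll": 0,"grip": 0.5}], "grip_force": 25}}

```text
clock: 2.08
tcp_pos: [0.394, -0.2981, 0.0097]
orientation: [0.001, 0.987, 0.163, 0.001]
wrist_force: [0.1, -0.9, -0.4]
finger_gap: 0.065
grip_force: 27.9
```

Call:
{"op": "servo_tool", "data": {"increments": [{"x": 0,"y": 0,"z": 0,"roll": 0,"grip": 0.8},{"x": 0,"y": 0,"z": 0,"roll": 0,"grip": 0.8},{"x": 0,"y": 0,"z": 0,"roll": 0,"grip": 0.8}]}}

```text
clock: 2.33
tcp_pos: [0.3936, -0.2974, 0.009]
orientation: [0.001, 0.987, 0.163, 0.0]
wrist_force: [-0.7, 0.1, 4.2]
finger_gap: 0.065
grip_force: 28.3
```

Call:
{"op": "servo_tool", "data": {"increments": [{"x": 0,"y": 0,"z": -10,"roll": 0,"grip": 0.8},{"x": 0,"y": 0,"z": -30,"roll": 0,"grip": 0.8},{"x": 0,"y": 0,"z": -40,"roll": 0,"grip": 0.8},{"x": 0,"y": 0,"z": -40,"roll": 0,"grip": 0.8},{"x": 0,"y": -10,"z": -40,"roll": 0,"grip": 0.8}]}}

```text
clock: 2.75
tcp_pos: [0.3901, -0.2883, 0.1706]
orientation: [0.001, 0.987, 0.162, 0.0]
wrist_force: [1.4, -2.1, 0.2]
finger_gap: 0.0647
grip_force: 28.6
```

Call:
{"op": "servo_tool", "data": {"increments": [{"x": 8,"y": -25,"z": 0,"roll": 0,"grip": 0.8},{"x": 10,"y": -36,"z": 0,"roll": 0,"grip": 0.8},{"x": 10,"y": -36,"z": 0,"roll": 0,"grip": 0.8},{"x": 10,"y": -36,"z": 0,"roll": 0,"grip": 0.8},{"x": 10,"y": -36,"z": 0,"roll": 0,"grip": 0.8}]}}

```text
clock: 3.17
tcp_pos: [0.3805, -0.1106, 0.1689]
orientation: [0.0, 0.987, 0.162, 0.0]
wrist_force: [1.3, 0.4, -1.6]
finger_gap: 0.0646
grip_force: 28.6
```

Call:
{"op": "servo_tool", "data": {"increments": [{"x": 10,"y": -36,"z": 0,"roll": 0,"grip": 0.8},{"x": 10,"y": -36,"z": 0,"roll": 0,"grip": 0.8},{"x": 10,"y": -36,"z": 0,"roll": 0,"grip": 0.8},{"x": 10,"y": -36,"z": 0,"roll": 0,"grip": 0.8},{"x": 10,"y": -36,"z": 0,"roll": 0,"grip": 0.8}]}}

```text
clock: 3.58
tcp_pos: [0.37, 0.0761, 0.169]
orientation: [0.0, 0.987, 0.163, 0.0]
wrist_force: [1.2, 0.5, -1.1]
finger_gap: 0.065
grip_force: 28.6
```

Call:
{"op": "servo_tool", "data": {"increments": [{"x": 4,"y": -5,"z": 0,"roll": 0,"grip": 0.8},{"x": 0,"y": 0,"z": 0,"roll": 0,"grip": 0.8},{"x": 0,"y": 0,"z": 0,"roll": 0,"grip": 0.8},{"x": 0,"y": 0,"z": 0,"roll": 0,"grip": 0.8}]}}

```text
clock: 3.92
tcp_pos: [0.373, 0.0796, 0.1684]
orientation: [0.0, 0.987, 0.162, -0.0]
wrist_force: [-0.3, -0.3, -1.4]
finger_gap: 0.0649
grip_force: 28.7
```

Run:
```python
from h import *
plan(.458,.11,.16)
s,im=shot('wrist','w2.png')
im=im[:,:,::-1].copy()
cv2.polylines(im,[np.int32(circ('wrist',(.458,.11,.008),.06,s))],1,(0,0,255),1); cv2.imwrite('pics/w2o.png',im)
```

```text
t 3.92 tcp [0.373  0.0796 0.1684] yaw 18.7 zaxis [ 0.    -0.001 -1.   ] d tool mm [90.3 -1.6  8.4] F [-0.3 -0.3 -1.4] gap 0.0649
```

View pics/w2o.png

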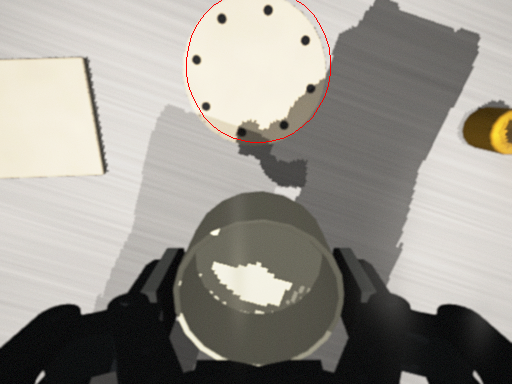

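The plate's eight holes are at (221,19), (268,10), (305,41), (310,89), (284,125), (241,132), (206,106) and (196,60). The held crucible's rim is centred near (259,291).

Run:
```python
from h import *
s=env.get_state()
P=np.array([at_z('wrist',p,.008,s) for p in[(221,19),(268,10),(305,41),(310,89),(284,125),(241,132),(206,106),(196,60)]])
c=P.mean(0); print(c.round(4), np.linalg.norm(P-c,axis=1).round(4))
r=at_z('wrist',(259,291),.1974,s); print('rim c',r.round(4))
plan(c[0],c[1],.025)
```

```text
[0.4538 0.1124 0.008 ] [0.0489 0.0491 0.0488 0.0488 0.0489 0.0488 0.0484 0.049 ]
rim c [0.3731 0.0809 0.1974]
t 3.97 tcp [0.373  0.0793 0.1684] yaw 18.6 zaxis [-0. -0. -1.] d tool mm [ 87.2  -5.6 143.3] F [ 0.3 -0.  -1.8] gap 0.0649
```

Call:
{"op": "servo_tool", "data": {"increments": [{"x": 20,"y": -2,"z": 0,"roll": 0,"grip": 0.8},{"x": 35,"y": -2,"z": 10,"roll": 0,"grip": 0.8},{"x": 25,"y": -1,"z": 25,"roll": 0,"grip": 0.8},{"x": 7,"y": 0,"z": 35,"roll": 0,"grip": 0.8},{"x": 0,"y": 0,"z": 35,"roll": 0,"grip": 0.8}]}}

```text
clock: 4.38
tcp_pos: [0.4579, 0.1119, 0.063]
orientation: [0.0, 0.987, 0.161, 0.003]
wrist_force: [-0.0, -0.5, -2.4]
finger_gap: 0.0649
grip_force: 28.7
```

Call:
{"op": "servo_tool", "data": {"increments": [{"x": 0,"y": 0,"z": 22,"roll": 0,"grip": 0.8},{"x": 0,"y": 0,"z": 10,"roll": 0,"grip": 0.8},{"x": 0,"y": 0,"z": 5,"roll": 0,"grip": 0.8},{"x": 0,"y": 0,"z": 0,"roll": 0,"grip": 0.8},{"x": 0,"y": 0,"z": 0,"roll": 0,"grip": 0.8}]}}

```text
clock: 4.8
tcp_pos: [0.4544, 0.1121, 0.0267]
orientation: [0.0, 0.987, 0.162, 0.0]
wrist_force: [-0.2, -0.1, 0.0]
finger_gap: 0.0649
grip_force: 28.7
```

```bash
python3 -c "
from h import *
plan(.4538,.1124,.017)"
```

```text
t 4.8 tcp [0.4544 0.1121 0.0267] yaw 18.6 zaxis [ 0.001 -0.    -1.   ] d tool mm [-0.5 -0.5  9.7] F [-0.2 -0.1  0. ] gap 0.0649
```

Call:
{"op": "servo_tool", "data": {"increments": [{"x": 0,"y": 0,"z": 3,"roll": 0,"grip": 0.8},{"x": 0,"y": 0,"z": 3,"roll": 0,"grip": 0.8},{"x": 0,"y": 0,"z": 1.5,"roll": 0,"grip": 0.8},{"x": 0,"y": 0,"z": 1,"roll": 0,"grip": 0.8},{"x": 0,"y": 0,"z": 0,"roll": 0,"grip": 0.8}]}}

```text
clock: 5.22
tcp_pos: [0.4537, 0.1131, 0.0178]
orientation: [0.0, 0.987, 0.163, 0.0]
wrist_force: [0.3, -0.5, -1.6]
finger_gap: 0.065
grip_force: 28.7
```

Call:
{"op": "servo_tool", "data": {"increments": [{"x": 0,"y": 0,"z": 0.5,"roll": 0,"grip": 0.8},{"x": 0,"y": 0,"z": 0.5,"roll": 0,"grip": 0.8},{"x": 0,"y": 0,"z": 0,"roll": 0,"grip": 0.8},{"x": 0,"y": 0,"z": 0,"roll": 0,"grip": 0.8}]}}

```text
clock: 5.55
tcp_pos: [0.4538, 0.1132, 0.017]
orientation: [0.0, 0.987, 0.163, 0.0]
wrist_force: [-0.9, -0.5, 2.9]
finger_gap: 0.0647
grip_force: 29.0
```

Contact: Fz rose by about 4 N. I'll release and retreat.

Call:
{"op": "servo_tool", "data": {"increments": [{"x": 0,"y": 0,"z": 0,"roll": 0,"grip": 0.2},{"x": 0,"y": 0,"z": 0,"roll": 0,"grip": 0.1},{"x": 0,"y": 0,"z": 0,"roll": 0,"grip": 0},{"x": 0,"y": 0,"z": 0,"roll": 0,"grip": 0},{"x": 0,"y": 0,"z": 0,"roll": 0,"grip": 0}]}}

```text
clock: 5.97
tcp_pos: [0.4537, 0.113, 0.0167]
orientation: [0.0, 0.987, 0.163, -0.0]
wrist_force: [-0.6, 0.1, 1.3]
finger_gap: 0.0853
grip_force: 0.0
```

Call:
{"op": "servo_tool", "data": {"increments": [{"x": 0,"y": 0,"z": -10,"roll": 0,"grip": 0},{"x": 0,"y": 0,"z": -25,"roll": 0,"grip": 0},{"x": 0,"y": 0,"z": -40,"roll": 0,"grip": 0},{"x": 0,"y": 0,"z": -40,"roll": 0,"grip": 0},{"x": 0,"y": 0,"z": -40,"roll": 0,"grip": 0}]}}

```text
clock: 6.38
tcp_pos: [0.453, 0.113, 0.1732]
orientation: [-0.0, 0.987, 0.163, -0.001]
wrist_force: [1.6, 0.1, -1.0]
finger_gap: 0.0855
grip_force: 0.0
```

Call:
{"op": "servo_tool", "data": {"increments": [{"x": 0,"y": 0,"z": -5,"roll": 0,"grip": 0},{"x": 0,"y": 0,"z": 0,"roll": 0,"grip": 0},{"x": 0,"y": 0,"z": 0,"roll": 0,"grip": 0}]}}

```text
clock: 6.63
tcp_pos: [0.4538, 0.1131, 0.1766]
orientation: [0.0, 0.987, 0.163, 0.0]
wrist_force: [-0.6, 0.4, -0.2]
finger_gap: 0.0852
grip_force: 0.0
```

Run:
```python
from h import *
plan(.597,.231,.19)
s,im=shot('wrist','w3.png')
im=im[:,:,::-1].copy()
cv2.polylines(im,[np.int32(circ('wrist',(.4538,.1124,.046),.033,s))],1,(0,0,255),1); cv2.imwrite('pics/w3o.png',im)
```

```text
t 6.63 tcp [0.4538 0.1131 0.1766] yaw 18.7 zaxis [ 0.001 -0.    -1.   ] d tool mm [173.5 -65.7 -13.3] F [-0.6  0.4 -0.2] gap 0.0852
```

View pics/w3o.png

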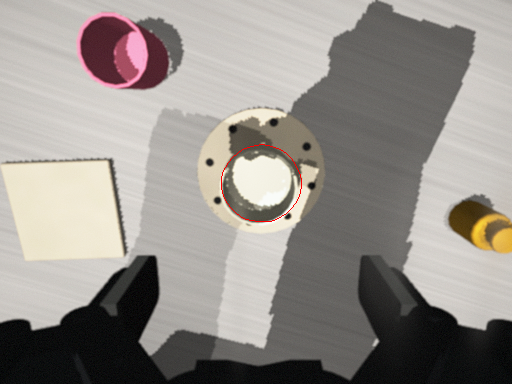

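The wide cup stands in the middle of the hole ring (rim at 261,183). The pink and blue neighbours of the medium cup lie at about 175° and 40°. The finger axis at -71° clears both, so no roll is needed.

Call:
{"op": "servo_tool", "data": {"increments": [{"x": 20,"y": -8,"z": 0,"roll": 0,"grip": 0},{"x": 38,"y": -14,"z": 0,"roll": 0,"grip": 0},{"x": 38,"y": -14,"z": 0,"roll": 0,"grip": 0},{"x": 38,"y": -14,"z": 0,"roll": 0,"grip": 0},{"x": 32,"y": -13,"z": 0,"roll": 0,"grip": 0}]}}

```text
clock: 7.1
tcp_pos: [0.5912, 0.2272, 0.1737]
orientation: [0.0, 0.987, 0.163, -0.002]
wrist_force: [0.1, 0.2, 0.6]
finger_gap: 0.0852
grip_force: 0.0
```

Call:
{"op": "servo_tool", "data": {"increments": [{"x": 8,"y": -3,"z": 0,"roll": 0,"grip": 0},{"x": 0,"y": 0,"z": 0,"roll": 0,"grip": 0},{"x": 0,"y": 0,"z": 0,"roll": 0,"grip": 0},{"x": 0,"y": 0,"z": 0,"roll": 0,"grip": 0}]}}

```text
clock: 7.43
tcp_pos: [0.5955, 0.2305, 0.1754]
orientation: [0.0, 0.987, 0.162, -0.002]
wrist_force: [0.2, -0.3, 0.3]
finger_gap: 0.0854
grip_force: 0.0
```

Run:
```python
from h import *
plan(.597,.231,.038)
s,im=shot('wrist','w4.png')
im=im[:,:,::-1].copy()
cv2.polylines(im,[np.int32(circ('wrist',(.597,.231,.062),.0245,s))],1,(0,0,255),1); cv2.imwrite('pics/w4o.png',im)
```

```text
t 7.43 tcp [0.5955 0.2305 0.1754] yaw 18.7 zaxis [-0.003 -0.001 -1.   ] d tool mm [  2.1  -0.  137.4] F [ 0.2 -0.3  0.3] gap 0.0854
```

View pics/w4o.png

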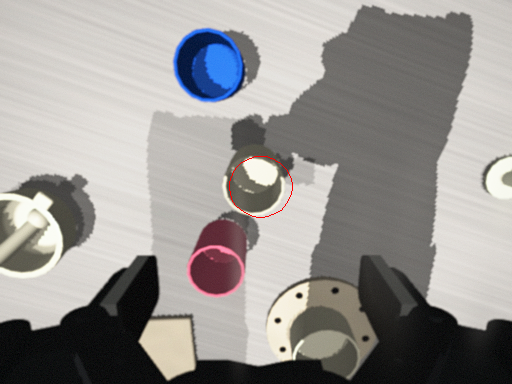

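The medium cup's rim centre is at (255,187), about 5 px left of my prediction. Blue is at (210,65) and pink at (217,270), both clear of the finger line.

Run:
```python
from h import *
s=env.get_state(); r=at_z('wrist',(255,187),.062,s); print(r.round(4)); plan(r[0],r[1],.039)
```

```text
[0.5963 0.2353 0.062 ]
t 7.48 tcp [0.5958 0.2304 0.176 ] yaw 18.7 zaxis [-0.002 -0.001 -1.   ] d tool mm [  2.4  -4.5 137. ] F [-0.7 -0.6 -0.9] gap 0.0857
```

Call:
{"op": "servo_tool", "data": {"increments": [{"x": 2,"y": -4.5,"z": 30,"roll": 0,"grip": 0},{"x": 0,"y": 0,"z": 40,"roll": 0,"grip": 0},{"x": 0,"y": 0,"z": 38,"roll": 0,"grip": 0},{"x": 0,"y": 0,"z": 21,"roll": 0,"grip": 0},{"x": 0,"y": 0,"z": 10,"roll": 0,"grip": 0}]}}

```text
clock: 7.9
tcp_pos: [0.594, 0.2346, 0.0343]
orientation: [0.0, 0.987, 0.162, -0.003]
wrist_force: [-0.6, -1.2, -0.1]
finger_gap: 0.0853
grip_force: 0.0
```

Call:
{"op": "servo_tool", "data": {"increments": [{"x": 0,"y": 0,"z": 0,"roll": 0,"grip": 0.2},{"x": 0,"y": 0,"z": 0,"roll": 0,"grip": 0.3},{"x": 0,"y": 0,"z": 0,"roll": 0,"grip": 0.4},{"x": 0,"y": 0,"z": 0,"roll": 0,"grip": 0.5},{"x": 0,"y": 0,"z": 0,"roll": 0,"grip": 0.6}], "grip_force": 25}}

```text
clock: 8.32
tcp_pos: [0.5995, 0.2365, 0.0406]
orientation: [0.0, 0.987, 0.163, 0.002]
wrist_force: [-0.3, -0.6, 7.0]
finger_gap: 0.0487
grip_force: 26.1
```

Call:
{"op": "servo_tool", "data": {"increments": [{"x": 0,"y": 0,"z": 0,"roll": 0,"grip": 0.8},{"x": 0,"y": 0,"z": 0,"roll": 0,"grip": 0.8},{"x": 0,"y": 0,"z": 0,"roll": 0,"grip": 0.8}]}}

```text
clock: 8.57
tcp_pos: [0.5995, 0.2365, 0.0406]
orientation: [0.0, 0.987, 0.163, 0.002]
wrist_force: [-1.0, -1.7, 6.3]
finger_gap: 0.0487
grip_force: 26.1
```

Run:
```python
from h import *
plan(.4538,.1124,.2)
```

```text
t 8.57 tcp [0.5995 0.2365 0.0406] yaw 18.7 zaxis [ 0.004  0.001 -1.   ] d tool mm [-177.1   71.  -160.1] F [-1.  -1.7  6.3] gap 0.0487
```

Call:
{"op": "servo_tool", "data": {"increments": [{"x": 0,"y": 0,"z": -5,"roll": 0,"grip": 0.8},{"x": 0,"y": 0,"z": -25,"roll": 0,"grip": 0.8},{"x": 0,"y": 0,"z": -40,"roll": 0,"grip": 0.8},{"x": 0,"y": 0,"z": -40,"roll": 0,"grip": 0.8},{"x": 0,"y": 0,"z": -30,"roll": 0,"grip": 0.8}]}}

```text
clock: 8.98
tcp_pos: [0.5984, 0.2367, 0.1818]
orientation: [-0.0, 0.987, 0.163, 0.002]
wrist_force: [1.6, 0.0, -0.1]
finger_gap: 0.0488
grip_force: 26.3
```

Call:
{"op": "servo_tool", "data": {"increments": [{"x": -15,"y": 6,"z": -15,"roll": 0,"grip": 0.8},{"x": -35,"y": 14,"z": 0,"roll": 0,"grip": 0.8},{"x": -37,"y": 15,"z": 0,"roll": 0,"grip": 0.8},{"x": -37,"y": 15,"z": 0,"roll": 0,"grip": 0.8},{"x": -35,"y": 14,"z": 0,"roll": 0,"grip": 0.8}]}}

```text
clock: 9.4
tcp_pos: [0.4661, 0.1239, 0.1934]
orientation: [0.0, 0.987, 0.163, 0.001]
wrist_force: [0.1, -1.2, -0.7]
finger_gap: 0.0486
grip_force: 26.3
```

Call:
{"op": "servo_tool", "data": {"increments": [{"x": -15,"y": 6,"z": 0,"roll": 0,"grip": 0.8},{"x": 0,"y": 0,"z": 0,"roll": 0,"grip": 0.8},{"x": 0,"y": 0,"z": 0,"roll": 0,"grip": 0.8},{"x": 0,"y": 0,"z": 0,"roll": 0,"grip": 0.8}]}}

```text
clock: 9.73
tcp_pos: [0.4567, 0.1146, 0.1936]
orientation: [0.0, 0.987, 0.163, 0.001]
wrist_force: [0.8, -0.0, -0.7]
finger_gap: 0.0489
grip_force: 26.3
```

Run:
```python
from h import *
plan(.4538,.1130,.2)
s,im=shot('wrist','w5.png')
im=im[:,:,::-1].copy(); t=s['tcp_pos']
print(at_z('wrist',(260,290),t[2]+.0225,s))
cv2.polylines(im,[np.int32(circ('wrist',(.4538,.1130,.046),.033,s))],1,(0,0,255),1)
cv2.polylines(im,[np.int32(circ('wrist',(t[0],t[1],t[2]+.0225),.0245,s))],1,(0,0,255),1); cv2.imwrite('pics/w5o.png',im)
```

```text
t 9.73 tcp [0.4567 0.1146 0.1936] yaw 18.7 zaxis [ 0.002  0.    -1.   ] d tool mm [-3.2  0.6 -6.4] F [ 0.8 -0.  -0.7] gap 0.0489
[0.45335408 0.11451731 0.21610765]
```

View pics/w5o.png

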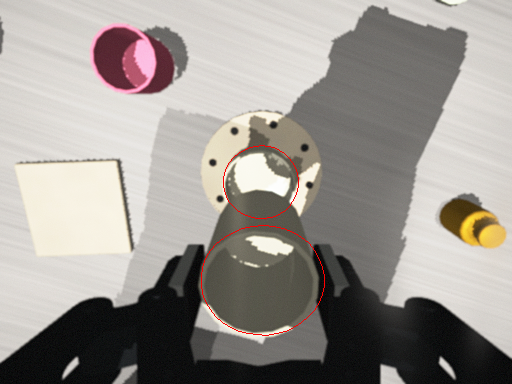

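The held cup's rim (261,280) coincides with the TCP prediction, and the wide cup's rim is at (261,183) as expected. I'll descend to just above the rim.

Call:
{"op": "servo_tool", "data": {"increments": [{"x": -3,"y": 0.5,"z": 25,"roll": 0,"grip": 0.8},{"x": 0,"y": 0,"z": 35,"roll": 0,"grip": 0.8},{"x": 0,"y": 0,"z": 25,"roll": 0,"grip": 0.8},{"x": 0,"y": 0,"z": 8,"roll": 0,"grip": 0.8},{"x": 0,"y": 0,"z": 0,"roll": 0,"grip": 0.8}]}}

```text
clock: 10.2
tcp_pos: [0.4515, 0.1132, 0.0976]
orientation: [-0.0, 0.987, 0.163, -0.002]
wrist_force: [0.4, -0.4, -1.4]
finger_gap: 0.0486
grip_force: 26.3
```

Call:
{"op": "servo_tool", "data": {"increments": [{"x": 0,"y": 0,"z": 0,"roll": 0,"grip": 0.8},{"x": 0,"y": 0,"z": 0,"roll": 0,"grip": 0.8},{"x": 0,"y": 0,"z": 0,"roll": 0,"grip": 0.8}]}}

```text
clock: 10.45
tcp_pos: [0.4544, 0.113, 0.1014]
orientation: [0.0, 0.987, 0.163, 0.002]
wrist_force: [0.2, -0.6, 0.4]
finger_gap: 0.0488
grip_force: 26.3
```

Run:
```python
from h import *
plan(.4538,.1130,.053)
```

```text
t 10.45 tcp [0.4544 0.113  0.1014] yaw 18.7 zaxis [ 0.003  0.    -1.   ] d tool mm [-0.7 -0.2 48.4] F [ 0.2 -0.6  0.4] gap 0.0488
```

Aligned to 1 mm. Now lowering gently.

Call:
{"op": "servo_tool", "data": {"increments": [{"x": -0.5,"y": 0,"z": 10,"roll": 0,"grip": 0.8},{"x": 0,"y": 0,"z": 12,"roll": 0,"grip": 0.8},{"x": 0,"y": 0,"z": 10,"roll": 0,"grip": 0.8},{"x": 0,"y": 0,"z": 6,"roll": 0,"grip": 0.8},{"x": 0,"y": 0,"z": 0,"roll": 0,"grip": 0.8}]}}

```text
clock: 10.87
tcp_pos: [0.4522, 0.1126, 0.0616]
orientation: [0.0, 0.987, 0.163, -0.0]
wrist_force: [0.0, -0.5, -0.4]
finger_gap: 0.0491
grip_force: 26.3
```

Call:
{"op": "servo_tool", "data": {"increments": [{"x": 0,"y": 0,"z": 3,"roll": 0,"grip": 0.8},{"x": 0,"y": 0,"z": 2,"roll": 0,"grip": 0.8},{"x": 0,"y": 0,"z": 1,"roll": 0,"grip": 0.8},{"x": 0,"y": 0,"z": 0,"roll": 0,"grip": 0.8},{"x": 0,"y": 0,"z": 0,"roll": 0,"grip": 0.8}]}}

```text
clock: 11.28
tcp_pos: [0.4525, 0.1126, 0.056]
orientation: [0.0, 0.987, 0.163, 0.0]
wrist_force: [0.8, 0.1, -0.3]
finger_gap: 0.0488
grip_force: 26.3
```

Call:
{"op": "servo_tool", "data": {"increments": [{"x": 0,"y": 0,"z": 1,"roll": 0,"grip": 0.8},{"x": 0,"y": 0,"z": 1,"roll": 0,"grip": 0.8},{"x": 0,"y": 0,"z": 0,"roll": 0,"grip": 0.8},{"x": 0,"y": 0,"z": 0,"roll": 0,"grip": 0.8}]}}

```text
clock: 11.62
tcp_pos: [0.4522, 0.1126, 0.0537]
orientation: [0.0, 0.987, 0.163, -0.0]
wrist_force: [-0.6, -0.8, -0.4]
finger_gap: 0.0487
grip_force: 26.3
```

Call:
{"op": "servo_tool", "data": {"increments": [{"x": 1,"y": 0,"z": 0.7,"roll": 0,"grip": 0.8},{"x": 0,"y": 0,"z": 0.5,"roll": 0,"grip": 0.8},{"x": 0,"y": 0,"z": 0,"roll": 0,"grip": 0.8},{"x": 0,"y": 0,"z": 0,"roll": 0,"grip": 0.8}]}}

```text
clock: 11.95
tcp_pos: [0.4534, 0.1129, 0.0526]
orientation: [0.0, 0.987, 0.163, 0.0]
wrist_force: [0.7, 0.4, -0.4]
finger_gap: 0.0485
grip_force: 26.3
```

Call:
{"op": "servo_tool", "data": {"increments": [{"x": 0,"y": 0,"z": 0.5,"roll": 0,"grip": 0.8},{"x": 0,"y": 0,"z": 0,"roll": 0,"grip": 0.8},{"x": 0,"y": 0,"z": 0,"roll": 0,"grip": 0.8}]}}

```text
clock: 12.2
tcp_pos: [0.4535, 0.1129, 0.0525]
orientation: [0.0, 0.987, 0.163, 0.0]
wrist_force: [-1.3, 0.2, 4.8]
finger_gap: 0.0488
grip_force: 26.7
```

Contact at the expected height. Releasing, then on to the narrow crucible.

Call:
{"op": "servo_tool", "data": {"increments": [{"x": 0,"y": 0,"z": 0,"roll": 0,"grip": 0.4},{"x": 0,"y": 0,"z": 0,"roll": 0,"grip": 0.3},{"x": 0,"y": 0,"z": 0,"roll": 0,"grip": 0.1},{"x": 0,"y": 0,"z": 0,"roll": 0,"grip": 0},{"x": 0,"y": 0,"z": 0,"roll": 0,"grip": 0}]}}

```text
clock: 12.62
tcp_pos: [0.4531, 0.1129, 0.0519]
orientation: [0.0, 0.987, 0.163, -0.0]
wrist_force: [0.8, 0.2, 0.6]
finger_gap: 0.0853
grip_force: 0.0
```

Call:
{"op": "servo_tool", "data": {"increments": [{"x": 0,"y": 0,"z": -10,"roll": 0,"grip": 0},{"x": 0,"y": 0,"z": -30,"roll": 0,"grip": 0},{"x": 0,"y": 0,"z": -40,"roll": 0,"grip": 0},{"x": 0,"y": 0,"z": -40,"roll": 0,"grip": 0},{"x": 0,"y": 0,"z": -30,"roll": 0,"grip": 0}]}}

```text
clock: 13.03
tcp_pos: [0.4536, 0.113, 0.205]
orientation: [0.0, 0.987, 0.163, 0.001]
wrist_force: [1.4, 0.1, -0.2]
finger_gap: 0.0855
grip_force: 0.0
```

Call:
{"op": "servo_tool", "data": {"increments": [{"x": 2,"y": 20,"z": 0,"roll": 0,"grip": 0},{"x": 5,"y": 39,"z": 0,"roll": 0,"grip": 0},{"x": 5,"y": 39,"z": 0,"roll": 0,"grip": 0},{"x": 5,"y": 39,"z": 0,"roll": 0,"grip": 0},{"x": 5,"y": 39,"z": 0,"roll": 0,"grip": 0}]}}

```text
clock: 13.45
tcp_pos: [0.5311, -0.0482, 0.2023]
orientation: [0.0, 0.987, 0.163, 0.0]
wrist_force: [1.1, -0.5, -0.1]
finger_gap: 0.0854
grip_force: 0.0
```

Call:
{"op": "servo_tool", "data": {"increments": [{"x": 5,"y": 39,"z": 0,"roll": 0,"grip": 0},{"x": 5,"y": 39,"z": 0,"roll": 0,"grip": 0},{"x": 5,"y": 39,"z": 0,"roll": 0,"grip": 0},{"x": 5,"y": 39,"z": 0,"roll": 0,"grip": 0},{"x": 5,"y": 39,"z": 0,"roll": 0,"grip": 0}]}}

```text
clock: 13.87
tcp_pos: [0.6173, -0.2252, 0.2018]
orientation: [-0.0, 0.987, 0.163, -0.0]
wrist_force: [0.9, 0.1, 0.8]
finger_gap: 0.0854
grip_force: 0.0
```

Call:
{"op": "servo_tool", "data": {"increments": [{"x": 2,"y": 16,"z": 0,"roll": 0,"grip": 0},{"x": 0,"y": 0,"z": 0,"roll": 0,"grip": 0},{"x": 0,"y": 0,"z": 0,"roll": 0,"grip": 0},{"x": 0,"y": 0,"z": 0,"roll": 0,"grip": 0}]}}

```text
clock: 14.2
tcp_pos: [0.6233, -0.2371, 0.2016]
orientation: [-0.001, 0.987, 0.163, -0.001]
wrist_force: [-1.3, 0.3, -0.2]
finger_gap: 0.0855
grip_force: 0.0
```

Run:
```python
from h import *
plan(.624,-.238,.06)
s,im=shot('wrist','w6.png')
im=im[:,:,::-1].copy()
cv2.polylines(im,[np.int32(circ('wrist',(.624,-.238,.08),.016,s))],1,(0,0,255),1)
_,m=shot('scene','s6.png'); m=cv2.resize(m[150:250,240:390,::-1],(512,341),interpolation=cv2.INTER_CUBIC)
cv2.imwrite('pics/w6o.png',cv2.resize(np.vstack([im,m]),None,fx=.82,fy=.82,interpolation=cv2.INTER_AREA))
```

```text
t 14.2 tcp [ 0.6233 -0.2371  0.2016] yaw 18.7 zaxis [-0.001  0.001 -1.   ] d tool mm [  0.5   1.2 141.6] F [-1.3  0.3 -0.2] gap 0.0855
```

View pics/w6o.png

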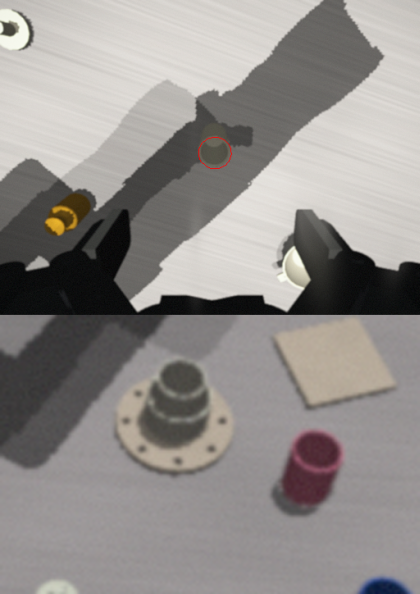

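The medium cup stands upright and centred inside the wide one. The narrow cup's rim matches the prediction at (215,152) in the composite. Descending and gripping.

Call:
{"op": "servo_tool", "data": {"increments": [{"x": 0.5,"y": 1,"z": 30,"roll": 0,"grip": 0},{"x": 0,"y": 0,"z": 40,"roll": 0,"grip": 0},{"x": 0,"y": 0,"z": 38,"roll": 0,"grip": 0},{"x": 0,"y": 0,"z": 23,"roll": 0,"grip": 0.1},{"x": 0,"y": 0,"z": 9,"roll": 0,"grip": 0.2}]}}

```text
clock: 14.72
tcp_pos: [0.6217, -0.2357, 0.0579]
orientation: [-0.002, 0.987, 0.164, -0.003]
wrist_force: [-0.5, 0.1, -0.8]
finger_gap: 0.0684
grip_force: 0.0
```

Call:
{"op": "servo_tool", "data": {"increments": [{"x": 0,"y": 0,"z": 0,"roll": 0,"grip": 0.35},{"x": 0,"y": 0,"z": 0,"roll": 0,"grip": 0.45},{"x": 0,"y": 0,"z": 0,"roll": 0,"grip": 0.55},{"x": 0,"y": 0,"z": 0,"roll": 0,"grip": 0.65},{"x": 0,"y": 0,"z": 0,"roll": 0,"grip": 0.75}], "grip_force": 25}}

```text
clock: 15.13
tcp_pos: [0.6264, -0.2393, 0.0651]
orientation: [0.001, 0.987, 0.163, 0.002]
wrist_force: [0.5, 1.3, 7.6]
finger_gap: 0.0304
grip_force: 24.8
```

Call:
{"op": "servo_tool", "data": {"increments": [{"x": 0,"y": 0,"z": 0,"roll": 0,"grip": 0.9},{"x": 0,"y": 0,"z": 0,"roll": 0,"grip": 0.9},{"x": 0,"y": 0,"z": 0,"roll": 0,"grip": 0.9},{"x": 0,"y": 0,"z": 0,"roll": 0,"grip": 0.9}]}}

```text
clock: 15.47
tcp_pos: [0.6263, -0.2393, 0.0651]
orientation: [0.001, 0.987, 0.163, 0.002]
wrist_force: [0.1, 0.7, 6.7]
finger_gap: 0.0307
grip_force: 24.8
```

Run:
```python
from h import *
plan(.4538,.1130,.22)
```

```text
t 15.47 tcp [ 0.6263 -0.2393  0.0651] yaw 18.7 zaxis [ 0.004 -0.002 -1.   ] d tool mm [ -49.7 -388.5 -156.3] F [0.1 0.7 6.7] gap 0.0307
```

Call:
{"op": "servo_tool", "data": {"increments": [{"x": 0,"y": 0,"z": -5,"roll": 0,"grip": 0.9},{"x": 0,"y": 0,"z": -20,"roll": 0,"grip": 0.9},{"x": 0,"y": 0,"z": -35,"roll": 0,"grip": 0.9},{"x": 0,"y": 0,"z": -40,"roll": 0,"grip": 0.9},{"x": 0,"y": 0,"z": -35,"roll": 0,"grip": 0.9}]}}

```text
clock: 15.88
tcp_pos: [0.6244, -0.2387, 0.1996]
orientation: [0.0, 0.987, 0.163, 0.0]
wrist_force: [1.4, -0.5, -0.8]
finger_gap: 0.0304
grip_force: 24.9
```

Call:
{"op": "servo_tool", "data": {"increments": [{"x": -2,"y": -12,"z": -20,"roll": 0,"grip": 0.9},{"x": -3,"y": -26,"z": -5,"roll": 0,"grip": 0.9},{"x": -5,"y": -38,"z": 0,"roll": 0,"grip": 0.9},{"x": -5,"y": -38,"z": 0,"roll": 0,"grip": 0.9},{"x": -5,"y": -38,"z": 0,"roll": 0,"grip": 0.9}]}}

```text
clock: 16.3
tcp_pos: [0.5562, -0.1003, 0.2229]
orientation: [0.0, 0.987, 0.162, 0.001]
wrist_force: [-0.2, 1.5, -0.3]
finger_gap: 0.0306
grip_force: 25.0
```

Call:
{"op": "servo_tool", "data": {"increments": [{"x": -5,"y": -38,"z": 0,"roll": 0,"grip": 0.9},{"x": -5,"y": -38,"z": 0,"roll": 0,"grip": 0.9},{"x": -5,"y": -38,"z": 0,"roll": 0,"grip": 0.9},{"x": -5,"y": -38,"z": 0,"roll": 0,"grip": 0.9},{"x": -5,"y": -38,"z": 0,"roll": 0,"grip": 0.9}]}}

```text
clock: 16.72
tcp_pos: [0.4713, 0.072, 0.2229]
orientation: [0.0, 0.987, 0.162, 0.001]
wrist_force: [1.0, 0.4, -1.4]
finger_gap: 0.0307
grip_force: 25.0
```

Call:
{"op": "servo_tool", "data": {"increments": [{"x": -3,"y": -30,"z": 0,"roll": 0,"grip": 0.9},{"x": -1,"y": -15,"z": 0,"roll": 0,"grip": 0.9},{"x": 0,"y": 0,"z": 0,"roll": 0,"grip": 0.9},{"x": 0,"y": 0,"z": 0,"roll": 0,"grip": 0.9},{"x": 0,"y": 0,"z": 0,"roll": 0,"grip": 0.9}]}}

```text
clock: 17.13
tcp_pos: [0.4546, 0.1117, 0.2226]
orientation: [0.0, 0.987, 0.163, 0.001]
wrist_force: [0.6, -0.6, 0.0]
finger_gap: 0.0305
grip_force: 25.0
```

Run:
```python
from h import *
plan(.4538,.1130,.22)
s,im=shot('wrist','w7.png')
im=im[:,:,::-1].copy(); t=s['tcp_pos']
cv2.polylines(im,[np.int32(circ('wrist',(.4538,.1130,.074),.0245,s))],1,(0,0,255),1)
cv2.polylines(im,[np.int32(circ('wrist',(t[0],t[1],t[2]+.015),.016,s))],1,(0,0,255),1)
cv2.polylines(im,[np.int32(circ('wrist',(t[0],t[1],t[2]-.065),.016,s))],1,(0,255,0),1)
cv2.imwrite('pics/w7o.png',cv2.resize(im[100:384,100:420],(640,568)))
```

```text
t 17.13 tcp [0.4546 0.1117 0.2226] yaw 18.7 zaxis [ 0.001 -0.    -1.   ] d tool mm [-0.3 -1.5  2.6] F [ 0.6 -0.6  0. ] gap 0.0305
```

View pics/w7o.png

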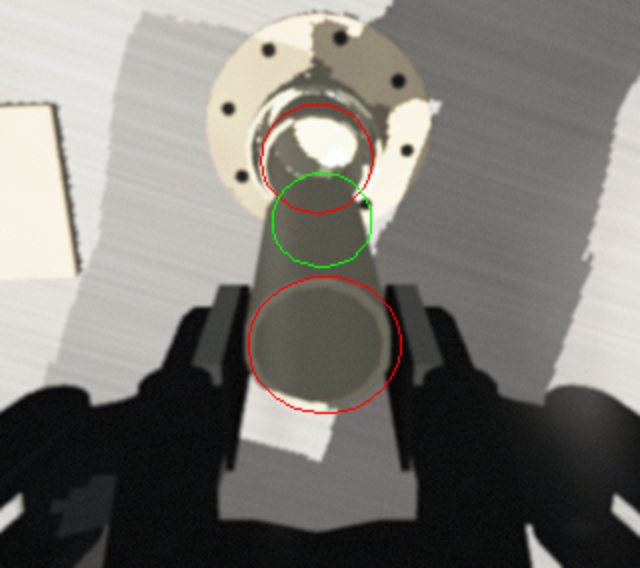

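The held narrow cup sits about 1 mm left of the TCP (its rim is centred at 319 against a predicted 325 in the 2x crop). That is already over the medium cup's mouth, so no lateral correction is needed. Descending.

Call:
{"op": "servo_tool", "data": {"increments": [{"x": 0,"y": 0,"z": 20,"roll": 0,"grip": 0.9},{"x": 0,"y": 0,"z": 30,"roll": 0,"grip": 0.9},{"x": 0,"y": 0,"z": 20,"roll": 0,"grip": 0.9},{"x": 0,"y": 0,"z": 0,"roll": 0,"grip": 0.9},{"x": 0,"y": 0,"z": 0,"roll": 0,"grip": 0.9}]}}

```text
clock: 17.6
tcp_pos: [0.4535, 0.1111, 0.1514]
orientation: [-0.0, 0.987, 0.162, -0.001]
wrist_force: [-0.3, 0.4, -0.5]
finger_gap: 0.0304
grip_force: 25.1
```

Call:
{"op": "servo_tool", "data": {"increments": [{"x": 0,"y": 0,"z": 0,"roll": 0,"grip": 0.9},{"x": 0,"y": 0,"z": 0,"roll": 0,"grip": 0.9}]}}

```text
clock: 17.77
tcp_pos: [0.4555, 0.1118, 0.1536]
orientation: [0.0, 0.987, 0.162, 0.001]
wrist_force: [-0.1, -0.3, -0.5]
finger_gap: 0.0307
grip_force: 25.1
```

Run:
```python
from h import *
plan(.4538,.1130,.081)
```

```text
t 17.77 tcp [0.4555 0.1118 0.1536] yaw 18.7 zaxis [ 0.003  0.    -1.   ] d tool mm [-1.4 -1.7 72.6] F [-0.1 -0.3 -0.5] gap 0.0307
```

Call:
{"op": "servo_tool", "data": {"increments": [{"x": -1,"y": -0.5,"z": 10,"roll": 0,"grip": 0.9},{"x": 0,"y": 0,"z": 16,"roll": 0,"grip": 0.9},{"x": 0,"y": 0,"z": 18,"roll": 0,"grip": 0.9},{"x": 0,"y": 0,"z": 12,"roll": 0,"grip": 0.9},{"x": 0,"y": 0,"z": 5,"roll": 0,"grip": 0.9}]}}

```text
clock: 18.18
tcp_pos: [0.453, 0.1122, 0.0908]
orientation: [0.0, 0.987, 0.163, -0.0]
wrist_force: [-0.9, -0.1, -0.7]
finger_gap: 0.0304
grip_force: 25.1
```

Call:
{"op": "servo_tool", "data": {"increments": [{"x": 0,"y": 0,"z": 3,"roll": 0,"grip": 0.9},{"x": 0,"y": 0,"z": 2,"roll": 0,"grip": 0.9},{"x": 0,"y": 0,"z": 0,"roll": 0,"grip": 0.9},{"x": 0,"y": 0,"z": 0,"roll": 0,"grip": 0.9}]}}

```text
clock: 18.52
tcp_pos: [0.4536, 0.1124, 0.0869]
orientation: [0.0, 0.987, 0.163, 0.001]
wrist_force: [0.2, 0.3, -1.0]
finger_gap: 0.0305
grip_force: 25.1
```

Call:
{"op": "servo_tool", "data": {"increments": [{"x": 0,"y": 0,"z": 1.5,"roll": 0,"grip": 0.9},{"x": 0,"y": 0,"z": 1,"roll": 0,"grip": 0.9},{"x": 0,"y": 0,"z": 0,"roll": 0,"grip": 0.9},{"x": 0,"y": 0,"z": 0,"roll": 0,"grip": 0.9}]}}

```text
clock: 18.85
tcp_pos: [0.4529, 0.1123, 0.0836]
orientation: [0.0, 0.987, 0.163, 0.0]
wrist_force: [-0.6, 0.4, -0.8]
finger_gap: 0.0308
grip_force: 25.1
```

Call:
{"op": "servo_tool", "data": {"increments": [{"x": 0,"y": 0,"z": 1,"roll": 0,"grip": 0.9},{"x": 0,"y": 0,"z": 0.7,"roll": 0,"grip": 0.9},{"x": 0,"y": 0,"z": 0,"roll": 0,"grip": 0.9},{"x": 0,"y": 0,"z": 0,"roll": 0,"grip": 0.9}]}}

```text
clock: 19.18
tcp_pos: [0.4528, 0.1123, 0.0818]
orientation: [0.0, 0.987, 0.163, -0.0]
wrist_force: [-0.7, 0.5, -1.4]
finger_gap: 0.0304
grip_force: 25.1
```

Call:
{"op": "servo_tool", "data": {"increments": [{"x": 0,"y": 0,"z": 0.7,"roll": 0,"grip": 0.9},{"x": 0,"y": 0,"z": 0,"roll": 0,"grip": 0.9},{"x": 0,"y": 0,"z": 0,"roll": 0,"grip": 0.9}]}}

```text
clock: 19.43
tcp_pos: [0.453, 0.1123, 0.0812]
orientation: [0.0, 0.987, 0.163, 0.0]
wrist_force: [-0.3, 0.1, -0.5]
finger_gap: 0.0306
grip_force: 25.1
```

Call:
{"op": "servo_tool", "data": {"increments": [{"x": 0,"y": 0,"z": 0.5,"roll": 0,"grip": 0.9},{"x": 0,"y": 0,"z": 0,"roll": 0,"grip": 0.9},{"x": 0,"y": 0,"z": 0,"roll": 0,"grip": 0.9}]}}

```text
clock: 19.68
tcp_pos: [0.4533, 0.1123, 0.0811]
orientation: [0.0, 0.987, 0.163, 0.0]
wrist_force: [-0.1, 1.4, 3.7]
finger_gap: 0.0303
grip_force: 25.4
```

Contact at the expected height. Releasing and going above the lid.

Call:
{"op": "servo_tool", "data": {"increments": [{"x": 0,"y": 0,"z": 0,"roll": 0,"grip": 0.55},{"x": 0,"y": 0,"z": 0,"roll": 0,"grip": 0.45},{"x": 0,"y": 0,"z": 0,"roll": 0,"grip": 0.3},{"x": 0,"y": 0,"z": 0,"roll": 0,"grip": 0.2},{"x": 0,"y": 0,"z": 0,"roll": 0,"grip": 0.2}]}}

```text
clock: 20.1
tcp_pos: [0.4528, 0.1122, 0.0805]
orientation: [0.0, 0.987, 0.163, -0.0]
wrist_force: [0.0, -0.7, -0.8]
finger_gap: 0.0685
grip_force: 0.0
```

Call:
{"op": "servo_tool", "data": {"increments": [{"x": 0,"y": 0,"z": -8,"roll": 0,"grip": 0.2},{"x": 0,"y": 0,"z": -20,"roll": 0,"grip": 0.2},{"x": 0,"y": 0,"z": -35,"roll": 0,"grip": 0.2},{"x": 0,"y": 0,"z": -35,"roll": 0,"grip": 0.2},{"x": 0,"y": 0,"z": 0,"roll": 0,"grip": 0.2}]}}

```text
clock: 20.52
tcp_pos: [0.4567, 0.1126, 0.1855]
orientation: [0.001, 0.987, 0.163, 0.005]
wrist_force: [1.8, 0.2, -0.3]
finger_gap: 0.0681
grip_force: 0.0
```

Call:
{"op": "servo_tool", "data": {"increments": [{"x": 17,"y": 16,"z": 0,"roll": 0,"grip": 0.2},{"x": 28,"y": 27,"z": 0,"roll": 0,"grip": 0.2},{"x": 28,"y": 27,"z": 0,"roll": 0,"grip": 0.2},{"x": 28,"y": 27,"z": 0,"roll": 0,"grip": 0.3},{"x": 28,"y": 27,"z": 0,"roll": 0,"grip": 0.3}]}}

```text
clock: 20.93
tcp_pos: [0.6165, 0.0355, 0.1793]
orientation: [0.0, 0.987, 0.163, 0.001]
wrist_force: [-0.4, 0.5, 0.3]
finger_gap: 0.0603
grip_force: 0.0
```

Call:
{"op": "servo_tool", "data": {"increments": [{"x": 28,"y": 27,"z": 10,"roll": 0,"grip": 0.4},{"x": 14,"y": 14,"z": 20,"roll": 0,"grip": 0.4},{"x": 0,"y": 0,"z": 20,"roll": 0,"grip": 0.4},{"x": 0,"y": 0,"z": 0,"roll": 0,"grip": 0.4},{"x": 0,"y": 0,"z": 0,"roll": 0,"grip": 0.4}]}}

```text
clock: 21.35
tcp_pos: [0.6664, 0.0109, 0.1273]
orientation: [-0.001, 0.987, 0.163, -0.002]
wrist_force: [-0.2, -0.6, -0.0]
finger_gap: 0.0514
grip_force: 0.0
```

Run:
```python
from h import *
plan(.668,.011,.012)
s,im=shot('wrist','w8.png')
im=im[:,:,::-1].copy()
cv2.polylines(im,[np.int32(circ('wrist',(.668,.011,.008),.020,s))],1,(0,0,255),1)
cv2.polylines(im,[np.int32(circ('wrist',(.668,.011,.028),.007,s))],1,(0,255,0),1)
_,m=shot('scene','s8.png'); m=cv2.resize(m[150:250,240:390,::-1],(512,341),interpolation=cv2.INTER_CUBIC)
cv2.imwrite('pics/w8o.png',cv2.resize(np.vstack([im,m]),None,fx=.82,fy=.82,interpolation=cv2.INTER_AREA))
```

```text
t 21.35 tcp [0.6664 0.0109 0.1273] yaw 18.7 zaxis [-0.004  0.    -1.   ] d tool mm [  2.    0.6 115.3] F [-0.2 -0.6 -0. ] gap 0.0514
```

View pics/w8o.png

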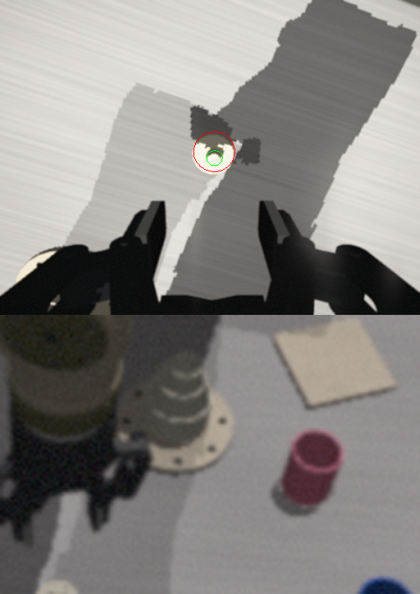

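The nest looks straight. The lid disc and knob match the prediction at about (214,153) in the composite. Descending slowly at the end.

Call:
{"op": "servo_tool", "data": {"increments": [{"x": 1.5,"y": 0.5,"z": 25,"roll": 0,"grip": 0.4},{"x": 0,"y": 0,"z": 35,"roll": 0,"grip": 0.4},{"x": 0,"y": 0,"z": 25,"roll": 0,"grip": 0.4},{"x": 0,"y": 0,"z": 15,"roll": 0,"grip": 0.4},{"x": 0,"y": 0,"z": 8,"roll": 0,"grip": 0.4}]}}

```text
clock: 21.87
tcp_pos: [0.6683, 0.0116, 0.0202]
orientation: [-0.0, 0.987, 0.163, -0.001]
wrist_force: [-0.4, 0.2, 0.1]
finger_gap: 0.0511
grip_force: 0.0
```

Call:
{"op": "servo_tool", "data": {"increments": [{"x": 0,"y": 0,"z": 4,"roll": 0,"grip": 0.4},{"x": 0,"y": 0,"z": 0,"roll": 0,"grip": 0.4},{"x": 0,"y": 0,"z": 0,"roll": 0,"grip": 0.4},{"x": 0,"y": 0,"z": 0,"roll": 0,"grip": 0.4}]}}

```text
clock: 22.2
tcp_pos: [0.6708, 0.0109, 0.0187]
orientation: [0.0, 0.987, 0.163, 0.002]
wrist_force: [-0.2, 0.2, 0.1]
finger_gap: 0.0514
grip_force: 0.0
```

Run:
```python
from h import *
plan(.668,.011,.012)
```

```text
t 22.2 tcp [0.6708 0.0109 0.0187] yaw 18.7 zaxis [ 0.003 -0.    -1.   ] d tool mm [-2.6 -1.   6.7] F [-0.2  0.2  0.1] gap 0.0514
```

Call:
{"op": "servo_tool", "data": {"increments": [{"x": -2.5,"y": -0.5,"z": 3,"roll": 0,"grip": 0.5},{"x": 0,"y": 0,"z": 3,"roll": 0,"grip": 0.55},{"x": 0,"y": 0,"z": 0,"roll": 0,"grip": 0.6},{"x": 0,"y": 0,"z": 0,"roll": 0,"grip": 0.65},{"x": 0,"y": 0,"z": 0,"roll": 0,"grip": 0.7}], "grip_force": 25}}

```text
clock: 22.62
tcp_pos: [0.6668, 0.0105, 0.0106]
orientation: [0.0, 0.987, 0.163, -0.0]
wrist_force: [0.2, -0.4, -0.3]
finger_gap: 0.0256
grip_force: 0.0
```

Call:
{"op": "servo_tool", "data": {"increments": [{"x": 0,"y": 0,"z": 0,"roll": 0,"grip": 0.75},{"x": 0,"y": 0,"z": 0,"roll": 0,"grip": 0.8},{"x": 0,"y": 0,"z": 0,"roll": 0,"grip": 0.9},{"x": 0,"y": 0,"z": 0,"roll": 0,"grip": 1},{"x": 0,"y": 0,"z": 0,"roll": 0,"grip": 1}]}}

```text
clock: 23.03
tcp_pos: [0.667, 0.0105, 0.0108]
orientation: [0.0, 0.987, 0.163, 0.0]
wrist_force: [-0.1, -0.5, 1.6]
finger_gap: 0.0129
grip_force: 24.4
```

Call:
{"op": "servo_tool", "data": {"increments": [{"x": 0,"y": 0,"z": 0,"roll": 0,"grip": 1},{"x": 0,"y": 0,"z": 0,"roll": 0,"grip": 1},{"x": 0,"y": 0,"z": 0,"roll": 0,"grip": 1}]}}

```text
clock: 23.28
tcp_pos: [0.667, 0.0105, 0.0108]
orientation: [0.0, 0.987, 0.163, 0.0]
wrist_force: [0.1, 0.3, 0.1]
finger_gap: 0.0127
grip_force: 24.4
```

Run:
```python
from h import *
plan(.4533,.1123,.20)
```

```text
t 23.28 tcp [0.667  0.0105 0.0108] yaw 18.7 zaxis [ 0. -0. -1.] d tool mm [-169.7 -164.9 -189.3] F [0.1 0.3 0.1] gap 0.0127
```

Lid gripped by the knob (gap 12.7 mm). Lifting and carrying.

Call:
{"op": "servo_tool", "data": {"increments": [{"x": 0,"y": 0,"z": -5,"roll": 0,"grip": 1},{"x": 0,"y": 0,"z": -25,"roll": 0,"grip": 1},{"x": 0,"y": 0,"z": -40,"roll": 0,"grip": 1},{"x": 0,"y": 0,"z": -40,"roll": 0,"grip": 1},{"x": 0,"y": 0,"z": -40,"roll": 0,"grip": 1}]}}

```text
clock: 23.7
tcp_pos: [0.6661, 0.0107, 0.162]
orientation: [-0.0, 0.987, 0.163, -0.001]
wrist_force: [1.5, 0.2, -0.0]
finger_gap: 0.013
grip_force: 24.4
```

Call:
{"op": "servo_tool", "data": {"increments": [{"x": -5,"y": -5,"z": -20,"roll": 0,"grip": 1},{"x": -15,"y": -15,"z": -5,"roll": 0,"grip": 1},{"x": -27,"y": -26,"z": 0,"roll": 0,"grip": 1},{"x": -28,"y": -27,"z": 0,"roll": 0,"grip": 1},{"x": -28,"y": -27,"z": 0,"roll": 0,"grip": 1}]}}

```text
clock: 24.12
tcp_pos: [0.5358, 0.0726, 0.1859]
orientation: [-0.0, 0.987, 0.162, 0.0]
wrist_force: [0.3, 0.0, 0.7]
finger_gap: 0.0126
grip_force: 24.4
```

Call:
{"op": "servo_tool", "data": {"increments": [{"x": -28,"y": -27,"z": 0,"roll": 0,"grip": 1},{"x": -24,"y": -23,"z": 0,"roll": 0,"grip": 1},{"x": -14,"y": -14,"z": 0,"roll": 0,"grip": 1},{"x": 0,"y": 0,"z": 0,"roll": 0,"grip": 1},{"x": 0,"y": 0,"z": 0,"roll": 0,"grip": 1}]}}

```text
clock: 24.53
tcp_pos: [0.4535, 0.1122, 0.1864]
orientation: [0.0, 0.987, 0.163, 0.001]
wrist_force: [0.6, 0.7, -0.3]
finger_gap: 0.0124
grip_force: 24.5
```

Call:
{"op": "servo_tool", "data": {"increments": [{"x": 0,"y": 0,"z": 0,"roll": 0,"grip": 1},{"x": 0,"y": 0,"z": 0,"roll": 0,"grip": 1}]}}

```text
clock: 24.7
tcp_pos: [0.4554, 0.1113, 0.1859]
orientation: [0.0, 0.987, 0.162, 0.001]
wrist_force: [0.1, 1.2, -1.1]
finger_gap: 0.0127
grip_force: 24.5
```

Run:
```python
from h import *
plan(.4533,.1123,.103)
s,im=shot('wrist','w9.png')
im=im[:,:,::-1].copy(); t=s['tcp_pos']
cv2.polylines(im,[np.int32(circ('wrist',(.4533,.1123,.096),.016,s))],1,(0,0,255),1)
cv2.polylines(im,[np.int32(circ('wrist',(t[0],t[1],t[2]-.0028),.020,s))],1,(0,255,0),1)
cv2.imwrite('pics/w9o.png',cv2.resize(im[100:384,100:420],(640,568)))
```

```text
t 24.7 tcp [0.4554 0.1113 0.1859] yaw 18.7 zaxis [ 0.001 -0.    -1.   ] d tool mm [-1.7 -1.6 82.9] F [ 0.1  1.2 -1.1] gap 0.0127
```

View pics/w9o.png

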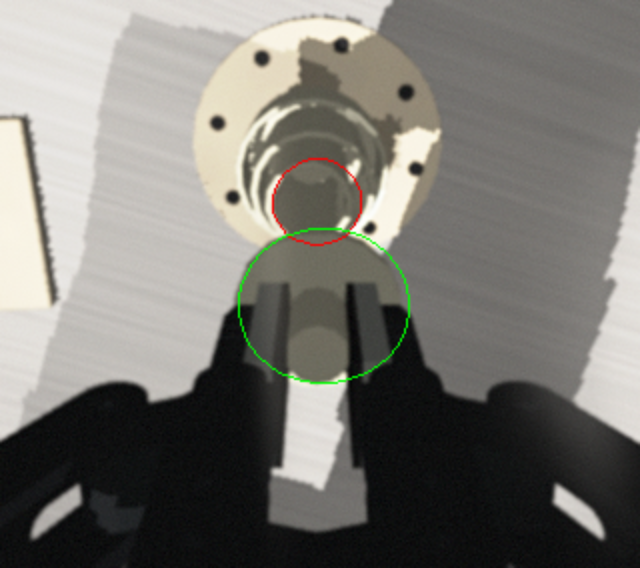

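The lid's disc is centred at about (320,305), within 1 mm of the prediction. The narrow cup's rim is at (316,201) as expected. Lowering.

Call:
{"op": "servo_tool", "data": {"increments": [{"x": -1.5,"y": -1.5,"z": 15,"roll": 0,"grip": 1},{"x": 0,"y": 0,"z": 25,"roll": 0,"grip": 1},{"x": 0,"y": 0,"z": 18,"roll": 0,"grip": 1},{"x": 0,"y": 0,"z": 8,"roll": 0,"grip": 1},{"x": 0,"y": 0,"z": 0,"roll": 0,"grip": 1}]}}

```text
clock: 25.17
tcp_pos: [0.4512, 0.1121, 0.1176]
orientation: [-0.0, 0.987, 0.162, -0.002]
wrist_force: [0.1, 0.6, -0.2]
finger_gap: 0.0126
grip_force: 24.5
```

Call:
{"op": "servo_tool", "data": {"increments": [{"x": 0,"y": 0,"z": 0,"roll": 0,"grip": 1},{"x": 0,"y": 0,"z": 2,"roll": 0,"grip": 1},{"x": 0,"y": 0,"z": 0,"roll": 0,"grip": 1},{"x": 0,"y": 0,"z": 0,"roll": 0,"grip": 1}]}}

```text
clock: 25.5
tcp_pos: [0.453, 0.1126, 0.1185]
orientation: [0.0, 0.987, 0.163, 0.001]
wrist_force: [0.6, 0.3, -0.6]
finger_gap: 0.0129
grip_force: 24.5
```

Run:
```python
from h import *
plan(.4533,.1123,.103)
```

```text
t 25.5 tcp [0.453  0.1126 0.1185] yaw 18.7 zaxis [ 0.002  0.    -1.   ] d tool mm [ 0.1  0.4 15.5] F [ 0.6  0.3 -0.6] gap 0.0129
```

Call:
{"op": "servo_tool", "data": {"increments": [{"x": 0,"y": 0,"z": 4,"roll": 0,"grip": 1},{"x": 0,"y": 0,"z": 4,"roll": 0,"grip": 1},{"x": 0,"y": 0,"z": 3,"roll": 0,"grip": 1},{"x": 0,"y": 0,"z": 1,"roll": 0,"grip": 1},{"x": 0,"y": 0,"z": 0,"roll": 0,"grip": 1}]}}

```text
clock: 25.92
tcp_pos: [0.4518, 0.1126, 0.1052]
orientation: [0.0, 0.987, 0.163, -0.001]
wrist_force: [-0.9, 0.1, -0.5]
finger_gap: 0.0127
grip_force: 24.5
```

Call:
{"op": "servo_tool", "data": {"increments": [{"x": 0,"y": 0,"z": 0.7,"roll": 0,"grip": 1},{"x": 0,"y": 0,"z": 0.7,"roll": 0,"grip": 1},{"x": 0,"y": 0,"z": 0,"roll": 0,"grip": 1},{"x": 0,"y": 0,"z": 0,"roll": 0,"grip": 1}]}}

```text
clock: 26.25
tcp_pos: [0.4523, 0.1126, 0.1043]
orientation: [0.0, 0.987, 0.163, 0.0]
wrist_force: [0.5, 0.0, -0.4]
finger_gap: 0.0126
grip_force: 24.5
```

Call:
{"op": "servo_tool", "data": {"increments": [{"x": 0,"y": 0,"z": 0.5,"roll": 0,"grip": 1},{"x": 0,"y": 0,"z": 0.5,"roll": 0,"grip": 1},{"x": 0,"y": 0,"z": 0,"roll": 0,"grip": 1},{"x": 0,"y": 0,"z": 0,"roll": 0,"grip": 1}]}}

```text
clock: 26.58
tcp_pos: [0.4522, 0.1126, 0.1032]
orientation: [0.0, 0.987, 0.163, -0.0]
wrist_force: [0.1, 0.2, 0.2]
finger_gap: 0.0128
grip_force: 24.5
```

Call:
{"op": "servo_tool", "data": {"increments": [{"x": 0,"y": 0,"z": 0.5,"roll": 0,"grip": 1},{"x": 0,"y": 0,"z": 0,"roll": 0,"grip": 1},{"x": 0,"y": 0,"z": 0,"roll": 0,"grip": 1}]}}

```text
clock: 26.83
tcp_pos: [0.4523, 0.1126, 0.1028]
orientation: [0.0, 0.987, 0.163, 0.0]
wrist_force: [0.5, -0.7, -0.1]
finger_gap: 0.0128
grip_force: 24.5
```

Call:
{"op": "servo_tool", "data": {"increments": [{"x": 0,"y": 0,"z": 0.4,"roll": 0,"grip": 1},{"x": 0,"y": 0,"z": 0,"roll": 0,"grip": 1},{"x": 0,"y": 0,"z": 0,"roll": 0,"grip": 1}]}}

```text
clock: 27.08
tcp_pos: [0.4525, 0.1127, 0.1027]
orientation: [0.0, 0.987, 0.163, 0.0]
wrist_force: [-1.4, -0.1, 3.5]
finger_gap: 0.0128
grip_force: 24.8
```

Contact. Releasing, raising the arm clear and checking.

Call:
{"op": "servo_tool", "data": {"increments": [{"x": 0,"y": 0,"z": 0,"roll": 0,"grip": 0.75},{"x": 0,"y": 0,"z": 0,"roll": 0,"grip": 0.65},{"x": 0,"y": 0,"z": 0,"roll": 0,"grip": 0.5},{"x": 0,"y": 0,"z": 0,"roll": 0,"grip": 0.4},{"x": 0,"y": 0,"z": 0,"roll": 0,"grip": 0.4}]}}

```text
clock: 27.5
tcp_pos: [0.4522, 0.1126, 0.1022]
orientation: [0.0, 0.987, 0.163, -0.0]
wrist_force: [-0.2, 0.5, 0.3]
finger_gap: 0.0514
grip_force: 0.0
```

Call:
{"op": "servo_tool", "data": {"increments": [{"x": 0,"y": 0,"z": -8,"roll": 0,"grip": 0.4},{"x": 0,"y": 0,"z": -20,"roll": 0,"grip": 0.4},{"x": 0,"y": 0,"z": -30,"roll": 0,"grip": 0.4},{"x": 0,"y": 0,"z": -30,"roll": 0,"grip": 0.4},{"x": 0,"y": 0,"z": -10,"roll": 0,"grip": 0.4}]}}

```text
clock: 27.92
tcp_pos: [0.4542, 0.1128, 0.205]
orientation: [0.0, 0.987, 0.163, 0.003]
wrist_force: [1.1, 0.3, 0.7]
finger_gap: 0.0512
grip_force: 0.0
```

Call:
{"op": "servo_tool", "data": {"increments": [{"x": 0,"y": 30,"z": 0,"roll": 0,"grip": 0.4},{"x": 0,"y": 40,"z": 0,"roll": 0,"grip": 0.4},{"x": 0,"y": 30,"z": 0,"roll": 0,"grip": 0.4},{"x": 0,"y": 0,"z": 0,"roll": 0,"grip": 0.4},{"x": 0,"y": 0,"z": 0,"roll": 0,"grip": 0.4}]}}

```text
clock: 28.33
tcp_pos: [0.4847, 0.0166, 0.2004]
orientation: [-0.0, 0.987, 0.161, -0.0]
wrist_force: [-0.9, 0.5, -0.1]
finger_gap: 0.0509
grip_force: 0.0
```

Call:
{"op": "servo_tool", "data": {"increments": [{"x": 0,"y": 0,"z": 0,"roll": 0,"grip": 0.4},{"x": 0,"y": 0,"z": 0,"roll": 0,"grip": 0.4},{"x": 0,"y": 0,"z": 0,"roll": 0,"grip": 0.4},{"x": 0,"y": 0,"z": 0,"roll": 0,"grip": 0.4},{"x": 0,"y": 0,"z": 0,"roll": 0,"grip": 0.4}]}}

```text
clock: 28.75
tcp_pos: [0.4842, 0.0187, 0.2005]
orientation: [0.0, 0.987, 0.163, 0.0]
wrist_force: [0.5, 0.1, -0.5]
finger_gap: 0.0512
grip_force: 0.0
```

Run:
```python
from h import *
_,m=shot('scene','s10.png'); _,n=shot('side','d10.png')
f=lambda a:cv2.resize(a[:,:,::-1],(400,300),interpolation=cv2.INTER_CUBIC)
cv2.imwrite('pics/fin.png',np.vstack([np.hstack([f(m[140:230,240:360]),f(n[140:230,170:290])]),np.hstack([f(m),f(n)])]))
print(env.get_state()['clock'])
```

```text
28.85
```

View pics/fin.png

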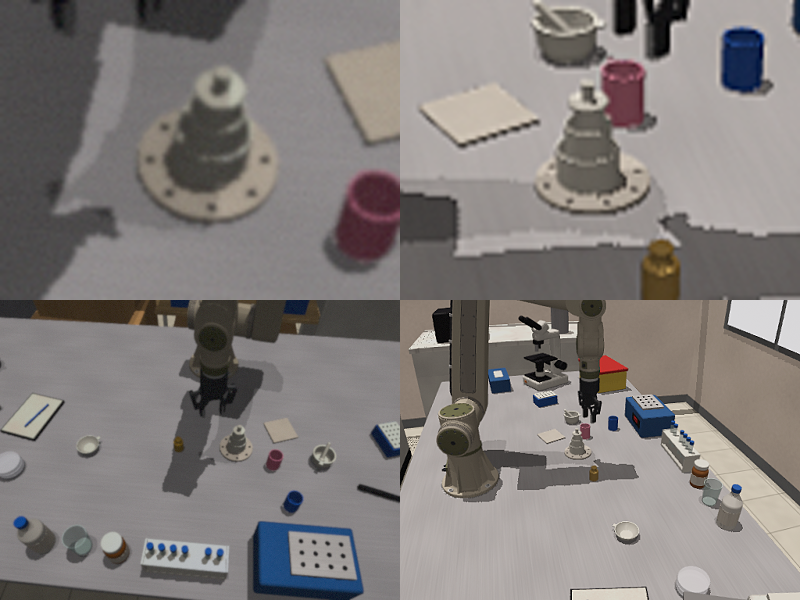

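The nest stands straight on the plate with the lid seated (upper crops, about (220,90) and (588,95)). The mortar, dish and weight are where they were, and the arm is clear.

```bash
python3 -c "
from workcell import env
print(env.hand_in())"
```

```text
the job is handed in; nothing more can be done
None
```

The crucible set is nested in order (wide, medium, narrow) in the middle of the perforated plate with the lid on top, and the final pictures show it standing straight and the mortar, dish and brass weight unmoved; the job was handed in at about 29 s.

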